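# Set the slit mask and open the shutter

### The job

On the small rail, use one fingertip to push the arms of the four-cell mask wheel round until the cell with the narrow slit clicks into the beam, straight below the wheel's hub. Only then push the shutter's ball-ended lever all the way over to its other stop, so that the light can pass. Grasp and lift nothing, push gently, leave the loose parts round the rail where they stand, and finish clear of everything.

Things in the scene. Friction and masses are not known exactly. Their poses are not given: they have to be found in the camera images.
- bench: Set-up bolted to the table: a 310 mm rail carrying, from the robot outwards, a camera (top at z = 87 mm), the mask wheel, the shutter and a finned lamp head. Origin on the table under the wheel's plane; x runs along the rail away from the robot, y to the left, z up. The beam follows the rail 70 mm above the table.
- wheel_hub (a point): Centre of the upright mask wheel (157 mm across), 130 mm above the table; axle along bench x, wheel facing the robot. Four arms at right angles, 12 mm wide, each end in a round cell 37 mm across and 6 mm thick, centre 60 mm from the axle. Black cells with metal plates: 6 x 25 mm slit, 9 mm hole, blank, 26 mm hole.
- mask_wheel (a joint): Turn of the wheel in rad, growing clockwise as seen from the robot. 0 or whole turns = slit straight below the hub, in the beam. Clockwise after the slit come small hole, blank, large hole. Friction is small; a sprung ball pulls the wheel into a notch every 90 degrees (also at the start, within a second; very rarely it stays balanced midway between two notches until nudged).
- slit_cell (a point): Centre of the cell with the slit, on the wheel. In every notch one cell stands straight above the hub and one hangs straight below it. A sideways push of some 2 N on the top cell or its arm turns the wheel; once pushed a few degrees past 45, it snaps on to the next notch by itself as far as the finger lets it.
- beam_at_wheel (a point): The point where the beam crosses the wheel's plane, 60 mm straight below the hub. The slit cell's centre belongs here.
- shutter_pivot (a point): Axle of the shutter, along the rail, 79 mm behind the wheel and 98 mm above the table. A 6 mm thick steel lever rises from it to a ball knob of 16 mm diameter, 90 mm from the pivot (knob's top at most 196 mm above the table); below hangs the round blade that covers the light's hole.
- shutter (a joint): Turn of the shutter lever in rad: 0 = closed, lever leaning 30 degrees to the left (+y of the bench) of upright; 1.047 = fully open, at its other stop, leaning 30 degrees to the right. Friction holds it where it is left; a push of about 1 N at the knob moves it.
- shutter_knob (a point): Centre of the ball knob on the shutter lever.
- lens_tube: Loose black tube standing left in front of the wheel, 30 mm across, 37 mm high; origin at the centre of its underside. To be left alone.
- objective_20x: Loose silvery microscope objective standing right in front of the wheel, 29 mm across, 53 mm high; origin at the centre of its underside. To be left alone.
- cap_screw_1: Loose cap screw, 26 mm long, standing on its 10 mm black head left of the rail between wheel and shutter; origin at the centre of its underside. To be left alone.

How it is judged:
By the outcome, as a careful person would: the job done as asked, in the order asked, and still so for the second after the job is handed in, with the robot touching nothing.
It also fails if it takes over 45 s, if anything falls off the work surface, if the arm or the gripper's body presses on something with over 40 N, if the wrist force passes 120 N, or if a joint passes its speed limit or range.

### The arm

A 6-joint arm with a two-finger parallel gripper is mounted at the origin on a cart in front of the work surface, level with it; the furniture and walls round the work are solid. World frame = base frame: x ahead of the robot, y to its left, z up, the work surface at z = 0. Lengths are in m, angles in rad, forces in N, time in s.
With the tool pointing down it reaches from about 0.3 to 0.75 m from the base axis. Payload 8.5 kg.
Tool frame: the origin (TCP) lies midway between the tips of the shut fingers; the grasp point (between the pads) lies 19 mm behind it (robot.grip_point_offset is the distance from the TCP to the grasp point, in m); z points along the fingers, y is the line along which they close (so a half turn about z gives the same grasp; the last joint's range is limited). The gripper opens to 88 mm and grips with 3 to 60 N. Pads are 18 mm wide; open, the fingers measure 123 mm over their backs; the gripper's body (75 mm by 187 mm) begins 45 mm behind the grasp point.
Start: joints at [-1.556, 0.381, 1.297, -0, 1.464, -0.215], TCP at [0.125, -0.536, 0.239] pointing down, gripper open.
Joint ranges: [-3.11, 3.11], [-0.89, 2.33], [0.22, 2.48], [-1.42, 4.56], [0.17, 2.85], [-2.88, 2.88]. Speed limits (rad/s): [2.39, 2.39, 3.14, 3.14, 3.14, 3.14].

### API

Orientations are given as a unit quaternion [x, y, z, w].
In Python, from workcell import monitor, read_camera, job, robot gives the robot as it stands.
- The arm moves only by the tool jog_arm, never from a script. Its argument "steps" is text: rows parted by semicolons, each of 7 numbers parted by spaces: the opening, from 0 (shut) to 1 (fully open), then the shift along the world's x, y, z as a fraction of full scale, then the turn, a rotation vector about the world's x, y, z as a fraction of full scale. A call has 1 to 8 rows; each row is the pose to reach, as a shift and turn from the pose commanded when the call began, turning the shorter way round; what a row does not reach only later rows make up. Full scale, the value 1, is 0.3 m for a shift and 360 degrees for a turn. A row lasts 1/10 s, in which the tool goes at most 50 mm and 8.59 degrees, less where a joint would pass 70% of its speed; a pose out of reach is approached as far as the arm can. A call with a number of a shift or a turn outside -1 to 1 is refused whole. A call with a gripper value outside its range is refused whole. The fingers move at their own pace and stop on an object; "newtons" is the grip in N (left out, the last holds). Time passes only in rows, so rows that repeat a pose let the fingers close. It gives the time, the measured TCP pose, the force, the opening and the grip force at its end, in the units of the state.
- monitor.get_state(): the state, without advancing time (a new reading comes with each control period).
- read_camera(name): name is "scene" or "top" or "wrist"; returns a dict with "pixels" (400x640x3 uint8, red, green, blue), "range_z" (400x640 float32, m along the optical axis (not along the pixel's ray), 0 where there is no reading), "vertical_fov" (degrees; the focal length in pixels is half the picture's height over the tangent of half this angle, whatever the lens; pixels are square), "cx", "cy" (the principal point, pixels), "camera_from_world" (4x4, takes a point from world to camera coordinates). Camera axes: x right, y down, z forward; pixel columns grow to the right and rows downward; lengths in m; the calibration is good to about 2 mm. A picture is of the moment at which its call begins.
- job.close_job(): hands the job in; it is judged then, once.
The state is a dict: "t": time; "q": joint angles; "dq": joint speeds; "tau": joint torques, N m; "ee_pos": TCP position; "ee_rot": TCP orientation; "force": force on the tool from outside, world axes, zero at the start; "moment": the same for the moment, N m; "gripper_width": finger opening in m; "finger_force": force on a finger pad.
Only numpy, scipy, OpenCV 4.12 (cv2) and the standard library are available. Lean on these libraries where they do the work, as an engineer would, in place of code of your own. Each camera call takes 0.05 s, during which the arm holds its last target. There are 200 camera calls.

## Working session

There is one attempt and no reset: what is moved stays moved. The work goes in short steps, Python scripts to look and compute and a tool call to move; the robot and the scene stay as the last step left them, time stands still between calls to the robot, and variables do not carry over. Pictures are saved under pics/ and viewed, at most 10 in all, crops included, and the job is handed in when it is done.

Besides the shell and the picture viewer there is one more tool, called as name(argument=value, ...) on one line, values as JSON. jog_arm: Moves the arm, as the interface text tells. Shift numbers are shares of 0.3 m and turn numbers shares of 360 degrees, none past 1 either way. Its arguments: {"type":"object","properties":{"steps":{"type":"string"},"newtons":{"type":"number"}},"required":["steps"]}

```bash
mkdir -p pics; cat > h.py <<'E'
import numpy as np, cv2
from workcell import monitor, read_camera, job, robot
def cam(n):
    c=read_camera(n); c['f']=200/np.tan(np.radians(c['vertical_fov'])/2); c['T']=np.linalg.inv(np.array(c['camera_from_world'])); return c
def cloud(c):
    v,u=np.mgrid[0:400,0:640]; z=c['range_z']
    P=np.stack([(u-c['cx'])/c['f']*z,(v-c['cy'])/c['f']*z,z],-1)
    W=P@c['T'][:3,:3].T+c['T'][:3,3]; W[z<=0]=np.nan; return W
def save(n,im): cv2.imwrite('pics/'+n+'.png',cv2.cvtColor(im,cv2.COLOR_RGB2BGR))
E
python3 - <<'E'
from h import *
for n in ['scene','top']:
    c=cam(n); save(n+'0',c['pixels']); np.savez(''+n+'0.npz',W=cloud(c),im=c['pixels'])
    print(n,c['f'],c['T'].round(3).tolist())
print(monitor.get_state())
E
```

```text
scene 419.20403642188563 [[-0.761, -0.331, 0.559, 0.008], [-0.649, 0.354, -0.674, 0.884], [0.025, -0.875, -0.484, 0.549], [0.0, 0.0, 0.0, 1.0]]
top 388.87408990373854 [[-0.024, -0.999, 0.049, 0.429], [-0.999, 0.026, 0.043, 0.287], [-0.044, -0.048, -0.998, 0.994], [0.0, 0.0, 0.0, 1.0]]
{'t': 0.1, 'q': array([-1.55629304e+00,  3.81146940e-01,  1.29809829e+00, -2.84279957e-05,
        1.46359021e+00, -2.15269402e-01]), 'dq': array([-9.67518386e-04, -2.48469897e-03, -7.68210037e-04, -1.10547903e-04,
        7.35837700e-05,  7.90930460e-04]), 'tau': array([ 4.29721578e-03, -4.38649285e+01, -2.24908429e+01,  7.14659365e-02,
        3.41945852e-02, -6.96564462e-05]), 'ee_pos': array([ 0.12526963, -0.53531284,  0.23821891]), 'ee_rot': array([ 9.93407452e-01,  1.14635279e-01,  4.82120620e-05, -6.19678468e-04]), 'force': array([-0.0293298 , -0.10084958,  0.44523088]), 'moment': array([-0.03425046,  0.03704436,  0.01118941]), 'finger_force': 0.0, 'gripper_width': 0.0879465148411523}
```

View pics/scene0.png

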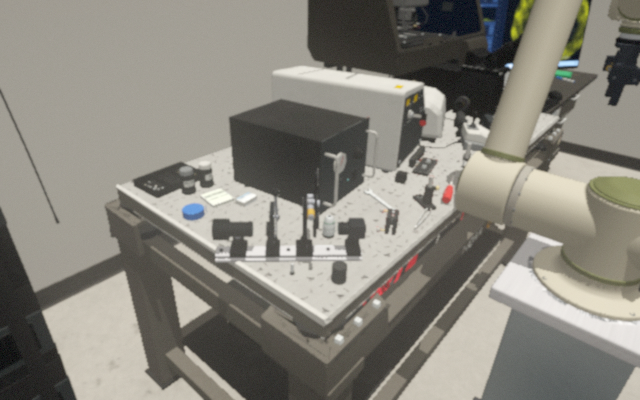

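View pics/top0.png

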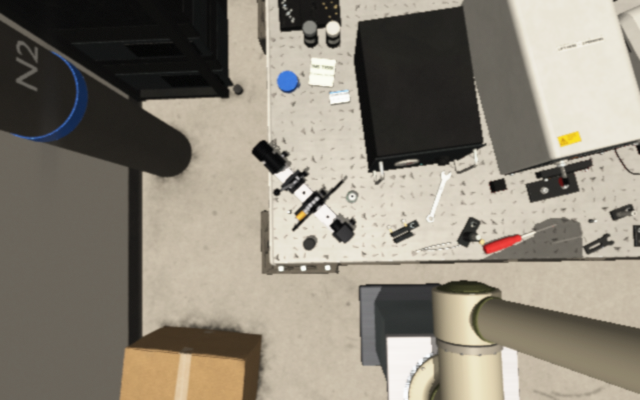

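The scene view shows the wheel edge-on at about (306,225), with the rail running from (220,252) to (360,252). The top view shows the camera at (343,230), wheel at (318,203), shutter at (292,181) and lamp at (268,155). Next I'll enlarge the bench and measure it.

```bash
python3 - <<'E'
from h import *
t=np.load('top0.npz'); W=t['W']; 
a=cv2.resize(t['im'][130:260,240:370],None,fx=4.5,fy=4.5,interpolation=cv2.INTER_CUBIC); save('topcrop',a)
s=np.load('scene0.npz'); b=cv2.resize(s['im'][170:290,200:380],None,fx=4.4,fy=4.4,interpolation=cv2.INTER_CUBIC); save('scenecrop',b)
for nm,D in (('top',t['W']),('scene',s['W'])):
    R=D.reshape(-1,3); 
    m=(R[:,2]>0.1)&(R[:,2]<0.215)&(R[:,0]>0.2)&(R[:,0]<0.7)&(R[:,1]>0.2)&(R[:,1]<.8); 
    idx=np.where(m)[0]; print(nm,len(idx))
    for i in idx[::max(1,len(idx)//70)]: print((i%640,i//640),R[i].round(3),end=' ')
    print()
E
```

```text
top 977
(np.int64(369), np.int64(94)) [0.699 0.204 0.2  ] (np.int64(370), np.int64(97)) [0.693 0.202 0.198] (np.int64(368), np.int64(100)) [0.692 0.205 0.184] (np.int64(369), np.int64(102)) [0.684 0.204 0.194] (np.int64(371), np.int64(104)) [0.678 0.201 0.201] (np.int64(370), np.int64(106)) [0.674 0.203 0.199] (np.int64(370), np.int64(108)) [0.671 0.203 0.196] (np.int64(369), np.int64(110)) [0.672 0.203 0.177] (np.int64(368), np.int64(112)) [0.674 0.203 0.156] (np.int64(367), np.int64(114)) [0.675 0.203 0.137] (np.int64(367), np.int64(116)) [0.673 0.203 0.131] (np.int64(368), np.int64(118)) [0.664 0.202 0.147] (np.int64(369), np.int64(120)) [0.656 0.202 0.158] (np.int64(370), np.int64(122)) [0.649 0.201 0.167] (np.int64(370), np.int64(125)) [0.644 0.2   0.162] (np.int64(368), np.int64(130)) [0.645 0.2   0.116] (np.int64(297), np.int64(172)) [0.553 0.364 0.12 ] (np.int64(295), np.int64(174)) [0.549 0.368 0.121] (np.int64(292), np.int64(176)) [0.545 0.376 0.116] (np.int64(297), np.int64(177)) [0.543 0.364 0.113] (np.int64(289), np.int64(179)) [0.538 0.382 0.121] (np.int64(292), np.int6
[... 5711 characters left out ...]
270), np.int64(209)) [0.536 0.387 0.121] (np.int64(270), np.int64(210)) [0.535 0.388 0.12 ] (np.int64(270), np.int64(211)) [0.53  0.393 0.121] (np.int64(271), np.int64(212)) [0.527 0.393 0.12 ] (np.int64(271), np.int64(213)) [0.526 0.395 0.119] (np.int64(272), np.int64(214)) [0.519 0.398 0.121] (np.int64(272), np.int64(215)) [0.519 0.398 0.119] (np.int64(270), np.int64(216)) [0.52  0.402 0.118] (np.int64(269), np.int64(217)) [0.523 0.402 0.114] (np.int64(318), np.int64(217)) [0.423 0.373 0.143] (np.int64(271), np.int64(219)) [0.52 0.4  0.11] (np.int64(315), np.int64(220)) [0.425 0.379 0.139] (np.int64(315), np.int64(222)) [0.424 0.38  0.135] (np.int64(315), np.int64(227)) [0.425 0.378 0.123]
```

View pics/topcrop.png

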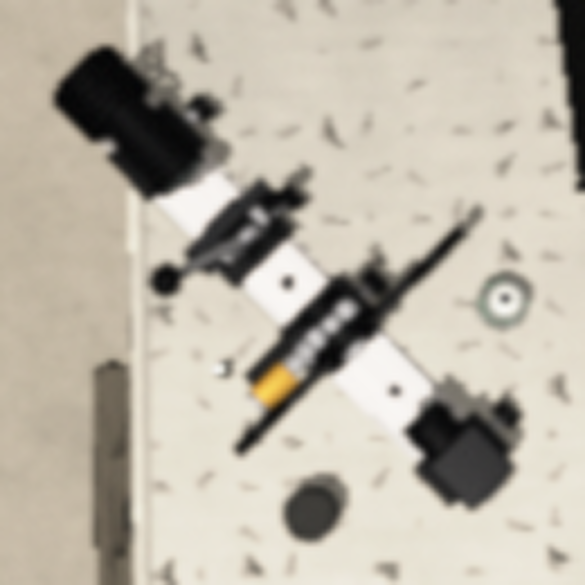

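View pics/scenecrop.png

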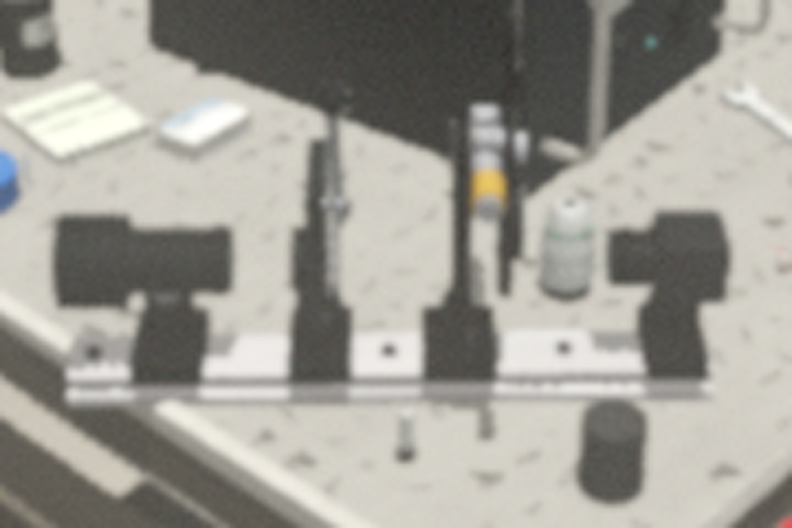

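The top crop shows the wheel running from (240,445) to (480,210) with the shutter knob at (165,280). The motor with the orange ring sits behind the wheel. The scene crop shows the slim upright wheel at about (515,150). Next I'll fit the bench frame, then check the wrist camera's mounting so I can plan a front view of the wheel.

```bash
python3 - <<'E'
from h import *
from scipy.spatial.transform import Rotation as R
t=np.load('top0.npz'); W=t['W']
# rail: bright, z~ .02-.05
s=np.load('scene0.npz')
for nm,D in(('top',t),('scene',s)):
    P=D['W'].reshape(-1,3)
    e=np.array([.72,.69]);h=np.array([.475,.321])
    b=(P[:,:2]-h)@np.array([[.72,-.69],[.69,.72]])
    ok=(abs(b[:,0])<.2)&(abs(b[:,1])<.12)
    m=ok&(abs(b[:,0])<.012)&(P[:,2]>.1)
    q=b[m]; 
    # thin wheel outer parts and top only
    k=(abs(q[:,1])>.045)|(P[m][:,2]>.16)
    q=q[k]; print(nm,len(q), np.polyfit(q[:,1],q[:,0],1), q[:,1].min(),q[:,1].max())
    w=P[ok&(P[:,2]>.195)&(abs(b[:,0])<.02)]; print('topcell',w.mean(0),w[:,2].max(),len(w))
    kk=ok&(b[:,0]>.05)&(b[:,0]<.11)&(P[:,2]>.165); print('knob',P[kk].mean(0),b[kk].mean(0),P[kk][:,2].max(),kk.sum())
    r=ok&(P[:,2]>.01)&(P[:,2]<.04)&(D['im'].reshape(-1,3).min(1)>170); print('rail',r.sum(),np.polyfit(b[r][:,0],b[r][:,1],1),b[r].min(0),b[r].max(0))
    near=(P[:,2]>.13)&(P[:,2]<.4)&(abs(P[:,0]-.54)<.1)&(P[:,1]>.12)&(P[:,1]<.24); print('post',near.sum(),P[near].min(0) if near.any() else'',P[near].max(0) if near.any() else '')
c=cam('wrist'); st=monitor.get_state(); Re=R.from_quat(st['ee_rot']).as_matrix()
print('wrist f',c['f']); print('cam in tool',(Re.T@(c['T'][:3,3]-st['ee_pos'])).round(3),(Re.T@c['T'][:3,:3]).round(3).tolist())
E
```

```text
top 187 [ 0.01946255 -0.00126288] -0.07854163261440907 0.07628130868793215
topcell [0.47498766 0.31918148 0.20453362] 0.21041261207871642 50
knob [0.50349961 0.40131199 0.18180805] [0.075935  0.0381599] 0.18679533089447387 46
rail 550 [ 0.12821158 -0.00750302] [-0.1712437  -0.11723155] [0.13502704 0.06013508]
post 1755 [0.52575914 0.12001598 0.13004681] [0.63999498 0.19994753 0.2065731 ]
scene 213 [0.00784517 0.00178978] -0.06411645516335564 0.07970341631618244
topcell [0.46989509 0.32725542 0.20389162] 0.209020188695884 39
knob [0.50126597 0.40704098 0.18018099] [0.07827977 0.04382599] 0.18663775666442345 58
rail 739 [ 0.08437686 -0.00345563] [-0.15907405 -0.09514496] [0.19972288 0.08134255]
post 1617 [0.52678679 0.12011759 0.13007735] [0.63985371 0.20410706 0.20592871]
wrist f 309.23565439711797
cam in tool [ 0.074 -0.    -0.146] [[-0.001, -0.958, -0.287], [1.0, -0.0, -0.001], [0.001, -0.287, 0.958]]
```

jog_arm(steps="1 0.85 0.79 0.14 0 0 0.19;1 0.85 0.79 0.14 0 0 0.19;1 0.85 0.79 0.14 0 0 0.19;1 0.85 0.79 0.14 0 0 0.19;1 0.85 0.79 0.14 0 0 0.19;1 0.85 0.79 0.14 0 0 0.19;1 0.85 0.79 0.14 0 0 0.19;1 0.85 0.79 0.14 0 0 0.19")

```text
t: 0.95
ee_pos: [0.3834, -0.2948, 0.2815]
ee_rot: [0.753, 0.658, 0.001, 0.001]
force: [-1.1, -0.7, -0.1]
gripper_width: 0.0879
finger_force: 0.0
```

jog_arm(steps="1 0.23 1 0 0 0 0.19;1 0.23 1 0 0 0 0.19;1 0.23 1 0 0 0 0.19;1 0.23 1 0 0 0 0.19;1 0.23 1 0 0 0 0.19;1 0.23 1 0 0 0 0.19;1 0.23 1 0 0 0 0.19;1 0.23 1 0 0 0 0.19")

```text
t: 1.75
ee_pos: [0.4493, 0.0035, 0.2806]
ee_rot: [0.254, 0.967, 0.0, -0.0]
force: [-0.6, -0.5, 0.3]
gripper_width: 0.0878
finger_force: 0.0
```

jog_arm(steps="1 -0.13 0.88 -0.03 0 0 0.19;1 -0.13 0.88 -0.03 0 0 0.19;1 -0.13 0.88 -0.03 0 0 0.19;1 -0.13 0.88 -0.03 0 0 0.19;1 -0.13 0.88 -0.03 0 0 0.19;1 -0.13 0.88 -0.03 0 0 0.19;1 -0.13 0.88 -0.03 0 0 0.19;1 -0.13 0.88 -0.03 0 0 0.19")

```text
t: 2.55
ee_pos: [0.4099, 0.2662, 0.2714]
ee_rot: [-0.332, 0.943, -0.0, -0.0]
force: [0.3, 0.1, 0.8]
gripper_width: 0.0882
finger_force: 0.0
```

jog_arm(steps="1 0 0 0 0.054 -0.057 0.012;1 0 0 0 0.054 -0.057 0.012;1 0 0 0 0.054 -0.057 0.012;1 0 0 0 0.054 -0.057 0.012;1 0 0 0 0.054 -0.057 0.012;1 0 0 0 0.054 -0.057 0.012")

```text
t: 3.15
ee_pos: [0.4105, 0.2654, 0.2719]
ee_rot: [-0.353, 0.903, 0.1, 0.222]
force: [-0.2, -0.1, -0.2]
gripper_width: 0.0879
finger_force: 0.0
```

```bash
python3 - <<'E'
from h import *
c=cam('wrist'); np.savez('w1.npz',W=cloud(c),im=c['pixels'],T=c['T'],f=c['f'],cc=[c['cx'],c['cy']])
save('w1',cv2.rotate(c['pixels'],cv2.ROTATE_180))
E
```

```text
(no output)
```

View pics/w1.png

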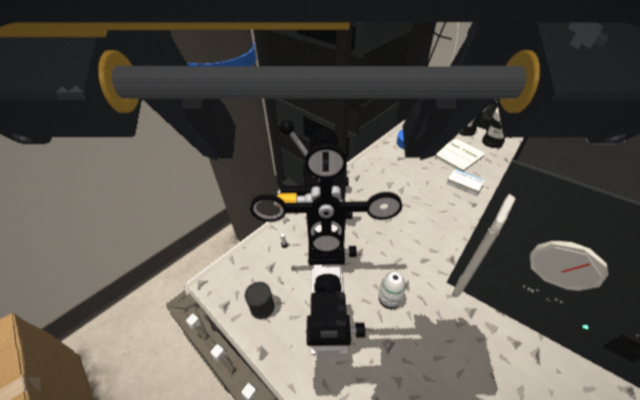

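The front view (turned 180°) shows the slit cell on top at (325,162), the small hole at right (384,206), the blank below (325,242) and the large hole at left (268,208). This order matches the text, so the wheel needs two notches. The knob is at (287,127). I'll refine the geometry and check clearances.

```bash
python3 - <<'E'
from h import *
d=np.load('w1.npz'); W=d['W']; f=float(d['f']);cx,cy=d['cc'];T=d['T']
P=W.reshape(-1,3)
h=np.array([.4725,.323])
B=np.array([[.73,-.683],[.683,.73]])
b=(P[:,:2]-h)@B
m=(abs(b[:,0])<.012)&(abs(b[:,1])<.085)&(P[:,2]>.05)&(P[:,2]<.215)&(np.hypot(b[:,1],P[:,2]-.13)>.038)
m&=~((abs(b[:,1])<.03)&(P[:,2]<.16))
q=P[m]
for _ in range(3):
    c=q.mean(0); n=np.linalg.svd(q-c)[2][2]; n*=np.sign(n[0]); r=(q-c)@n; q=q[abs(r)<.003]
print('plane',len(q),c,n,'yaw',np.degrees(np.arctan2(n[1],n[0])))
bx=np.array([n[0],n[1]])/np.hypot(n[0],n[1]); by=np.array([-bx[1],bx[0]])
def ray(u,v):
    u,v=639-u,399-v
    r=T[:3,:3]@np.array([(u-cx)/f,(v-cy)/f,1]); t=((c-T[:3,3])@n)/(r@n); return T[:3,3]+t*r
for p in [(325,162),(384,206),(268,208),(326,242),(326,211)]: print(p,ray(*p).round(4))
# circles: extents of q
yy=(q[:,:2]-c[:2])@by; zz=q[:,2]
i=zz>.165; print('top cell y mid',(yy[i].min()+yy[i].max())/2,'zmax',zz.max())
i=abs(zz-.13)<.03; print('side extents',yy[i].min(),yy[i].max())
ymid=(yy[i].min()+yy[i].max())/2; hub=c[:2]+by*ymid; print('hub',hub,'bx',bx)
hh=hub+bx*.003; 
for nm in('top0','scene0','w1'):
    Q=np.load(nm+'.npz')['W'].reshape(-1,3); b=np.c_[(Q[:,:2]-hh)@bx,(Q[:,:2]-hh)@by]
    k=(b[:,0]>.055)&(b[:,0]<.11)&(abs(b[:,1])<.07)&(Q[:,2]>.165)&(Q[:,2]<.2); 
    if k.any(): print(nm,'knob',np.median(b[k],0),Q[k][:,2].max(),k.sum(),(b[k].min(0)+b[k].max(0))/2)
    if nm!='w1':
        for lo,hi in((-.2,-.085),(.085,.2)):
            g=(b[:,0]>-.15)&(b[:,0]<.13)&(b[:,1]>lo)&(b[:,1]<hi)&(Q[:,2]<.5); print(nm,lo,'maxz',np.nanmax(Q[g][:,2]) if g.any() else None)
E
```

```text
plane 2375 [0.47982003 0.31347565 0.15739011] [ 0.72631309  0.68736362 -0.0007375 ] yaw 43.42179191489552
(325, 162) [0.4739 0.3197 0.1904]
(384, 206) [0.5154 0.2759 0.1308]
(268, 208) [0.4329 0.363  0.1315]
(326, 242) [0.4739 0.3197 0.0711]
(326, 211) [0.4742 0.3194 0.125 ]
top cell y mid 0.008671227361145187 zmax 0.2094444126546432
side extents -0.06972897229436202 0.08676225644379408
hub [0.473966  0.3196614] bx [0.72631329 0.68736381]
top0 knob [0.07416434 0.03896603] 0.18679533089447387 46 [0.07473945 0.03852154]
top0 -0.2 maxz 0.2057264905628864
top0 0.085 maxz 0.03837770226759263
scene0 knob [0.07696455 0.04506033] 0.18663775666442345 58 [0.0769396  0.04253683]
scene0 -0.2 maxz 0.20592870869694052
scene0 0.085 maxz 0.03902998028525495
w1 knob [0.07223178 0.03918815] 0.1860272857580962 195 [0.07424568 0.03994452]
```

```bash
python3 - <<'E'
from h import *
from scipy.spatial.transform import Rotation as R
s=monitor.get_state(); a=np.radians(223.42)/2
print(((R.from_quat([np.cos(a),np.sin(a),0,0])*R.from_quat(s['ee_rot']).inv()).as_rotvec()/2/np.pi).round(4), s['ee_pos'])
print((np.array([.4383,.3617,.27])-s['ee_pos'])/.3)
E
```

```text
[-0.0563  0.0545  0.0018] [0.41066971 0.26560458 0.2719555 ]
[ 0.09210097  0.32031806 -0.00651833]
```

jog_arm(steps="0 0.092 0.32 0 -0.056 0.0545 0.002;0 0.092 0.32 0 -0.056 0.0545 0.002;0 0.092 0.32 0 -0.056 0.0545 0.002;0 0.092 0.32 0 -0.056 0.0545 0.002;0 0.092 0.32 0 -0.056 0.0545 0.002;0 0.092 0.32 0 -0.056 0.0545 0.002;0 0.092 0.32 0 -0.056 0.0545 0.002;0 0.092 0.32 0 -0.056 0.0545 0.002")

```text
t: 4.0
ee_pos: [0.4377, 0.361, 0.2722]
ee_rot: [-0.37, 0.929, 0.001, 0.001]
force: [-0.2, -0.1, -0.0]
gripper_width: 0.0263
finger_force: 0.0
```

jog_arm(steps="0 0 0 0 0 0 0;0 0 0 0 0 0 0;0 0 0 0 0 0 0;0 0 0 -0.15 0 0 0;0 0 0 -0.25 0 0 0;0 0 0 -0.347 0 0 0;0 0 0 -0.347 0 0 0;0 0 0 -0.347 0 0 0")

```text
t: 4.8
ee_pos: [0.4382, 0.3616, 0.1685]
ee_rot: [-0.37, 0.929, 0.001, 0.001]
force: [0.0, 0.4, 0.9]
gripper_width: 0.0005
finger_force: 0.0
```

jog_arm(steps="0 0.014 -0.0145 0 0 0 0;0 0.0275 -0.029 0 0 0 0;0 0.041 -0.0435 0 0 0 0;0 0.055 -0.058 0 0 0 0;0 0.0687 -0.0726 0 0 0 0;0 0.0824 -0.0871 0 0 0 0;0 0.096 -0.1016 0 0 0 0;0 0.11 -0.1162 0 0 0 0")

```text
t: 5.6
ee_pos: [0.4711, 0.3262, 0.1675]
ee_rot: [-0.37, 0.929, 0.001, 0.0]
force: [-1.2, 2.0, -1.2]
gripper_width: 0.0001
finger_force: 0.8
```

jog_arm(steps="0 0.014 -0.0145 0 0 0 0;0 0.0275 -0.029 0 0 0 0;0 0.041 -0.0435 0 0 0 0;0 0.055 -0.058 0 0 0 0;0 0.0687 -0.0726 0 0 0 0;0 0.0824 -0.0871 0 0 0 0;0 0.096 -0.1016 0 0 0 0;0 0.1 -0.1056 0 0 0 0")

```text
t: 6.4
ee_pos: [0.5014, 0.2944, 0.1677]
ee_rot: [-0.37, 0.929, 0.001, 0.001]
force: [-0.1, -0.1, 0.2]
gripper_width: 0.0003
finger_force: 0.0
```

jog_arm(steps="0 0 0 0.12 0 0 0;0 0 0 0.25 0 0 0;0 0 0 0.347 0 0 0;0 -0.07 0.074 0.347 0 0 0;0 -0.14 0.148 0.347 0 0 0;0 -0.211 0.224 0.347 0 0 0;0 -0.211 0.224 0.347 0 0 0;0 -0.211 0.224 0.347 0 0 0")

```text
t: 7.2
ee_pos: [0.4374, 0.3623, 0.2718]
ee_rot: [-0.371, 0.929, 0.001, 0.001]
force: [0.1, -0.2, -0.3]
gripper_width: 0.0009
finger_force: 0.0
```

```bash
python3 - <<'E'
from h import *
c=cam('wrist'); s=cam('scene')
a=cv2.rotate(c['pixels'],cv2.ROTATE_180)
b=cv2.resize(s['pixels'][140:270,230:390],(640,520),interpolation=cv2.INTER_CUBIC)
save('w2',cv2.resize(np.vstack([a[:,:],cv2.resize(b,(640,200))[:1]]),(640,401)))
P=cloud(c).reshape(-1,3); hh=np.array([.4761,.3217]);bx=np.array([.7263,.6874]);by=np.array([-bx[1],bx[0]])
for Q in(P,cloud(s).reshape(-1,3),cloud(cam('top')).reshape(-1,3)):
    x=(Q[:,:2]-hh)@bx;y=(Q[:,:2]-hh)@by
    m=(abs(x)<.012)&(abs(y)<.03)&(Q[:,2]>.16)&(Q[:,2]<.215)
    if m.any():print(m.sum(),y[m].min(),y[m].max(),Q[m][:,2].max())
print(monitor.get_state()['ee_pos'])
E
```

```text
866 -0.018031268331487806 0.0186242664758682 0.20927033528186922
92 -0.019196429546902285 0.018292078954772244 0.2097546735505571
[0.43829206 0.36146724 0.271645  ]
```

View pics/w2.png

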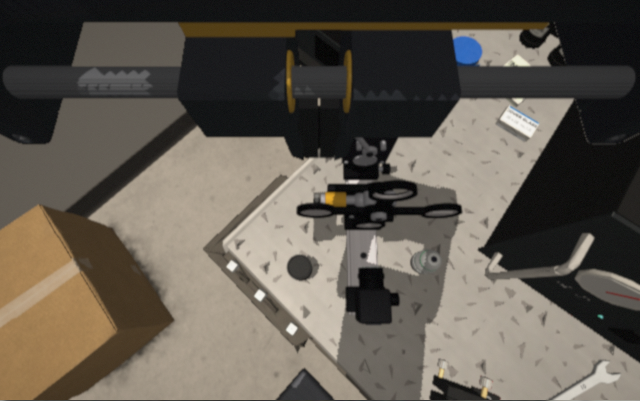

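The wheel sits in a notch, with the large-hole cell now on top at (393,190) and all loose parts standing, so it turned one notch clockwise as intended. I'll repeat the same push.

jog_arm(steps="0 0 0 -0.12 0 0 0;0 0 0 -0.24 0 0 0;0 0 0 -0.345 0 0 0;0 0 0 -0.345 0 0 0;0 0.014 -0.0145 -0.345 0 0 0;0 0.0275 -0.029 -0.345 0 0 0;0 0.041 -0.0435 -0.345 0 0 0;0 0.055 -0.058 -0.345 0 0 0")

```text
t: 8.15
ee_pos: [0.4549, 0.3445, 0.1694]
ee_rot: [-0.37, 0.929, 0.002, 0.002]
force: [-1.1, 2.1, 1.5]
gripper_width: 0.0006
finger_force: 1.3
```

jog_arm(steps="0 0.014 -0.0145 0 0 0 0;0 0.0275 -0.029 0 0 0 0;0 0.041 -0.0435 0 0 0 0;0 0.055 -0.058 0 0 0 0;0 0.0687 -0.0726 0 0 0 0;0 0.0824 -0.0871 0 0 0 0;0 0.096 -0.1016 0 0 0 0;0 0.11 -0.1162 0 0 0 0")

```text
t: 8.95
ee_pos: [0.4875, 0.3094, 0.1682]
ee_rot: [-0.37, 0.929, 0.001, 0.001]
force: [-0.6, 0.2, 0.7]
gripper_width: 0.0006
finger_force: 0.1
```

jog_arm(steps="0 0.014 -0.0145 0 0 0 0;0 0.0275 -0.029 0 0 0 0;0 0.041 -0.0435 0 0 0 0;0 0.045 -0.0476 0 0 0 0;0 0.045 -0.0476 0 0 0 0;0 0.045 -0.0476 0.1 0 0 0;0 0.045 -0.0476 0.25 0 0 0;0 0.045 -0.0476 0.345 0 0 0")

```text
t: 9.75
ee_pos: [0.5007, 0.2959, 0.2747]
ee_rot: [-0.371, 0.929, 0.001, 0.002]
force: [0.3, 0.5, 0.7]
gripper_width: 0.0006
finger_force: 0.0
```

jog_arm(steps="0 -0.303 -0.1 0 0.056 -0.0545 -0.002;0 -0.303 -0.1 0 0.056 -0.0545 -0.002;0 -0.303 -0.1 0 0.056 -0.0545 -0.002;0 -0.303 -0.1 0 0.056 -0.0545 -0.002;0 -0.303 -0.1 0 0.056 -0.0545 -0.002;0 -0.303 -0.1 0 0.056 -0.0545 -0.002;0 -0.303 -0.1 0 0.056 -0.0545 -0.002")

```text
t: 10.45
ee_pos: [0.4103, 0.266, 0.2719]
ee_rot: [-0.354, 0.903, 0.1, 0.222]
force: [0.5, -1.0, 1.0]
gripper_width: 0.0001
finger_force: 0.0
```

```bash
python3 - <<'E'
from h import *
c=cam('wrist'); a=cv2.rotate(c['pixels'],cv2.ROTATE_180)[90:360,180:470]
save('w3',cv2.resize(a,None,fx=2.1,fy=2.1,interpolation=cv2.INTER_CUBIC))
E
```

```text
(no output)
```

View pics/w3.png

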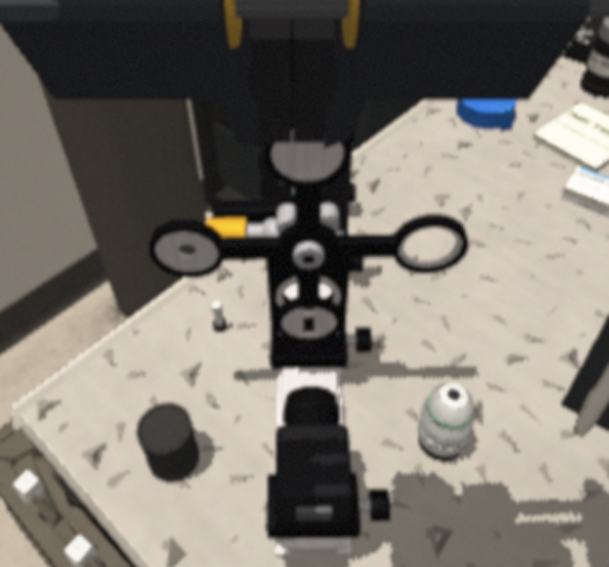

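The picture shows blank on top (307,160), large hole right (430,243), small hole left (187,248), and the slit plate hanging straight below the hub at (309,323). The wheel is set, so the shutter is next.

jog_arm(steps="0 0.204 0.575 0.02 -0.056 0.0545 0.002;0 0.204 0.575 0.02 -0.056 0.0545 0.002;0 0.204 0.575 0.02 -0.056 0.0545 0.002;0 0.204 0.575 0.02 -0.056 0.0545 0.002;0 0.204 0.575 0.02 -0.056 0.0545 0.002;0 0.204 0.575 0 -0.056 0.0545 0.002;0 0.204 0.575 0 -0.056 0.0545 0.002;0 0.204 0.575 0 -0.056 0.0545 0.002")

```text
t: 11.3
ee_pos: [0.4705, 0.437, 0.2725]
ee_rot: [-0.37, 0.929, 0.001, 0.001]
force: [0.7, -0.0, 0.1]
gripper_width: 0.0004
finger_force: 0.0
```

jog_arm(steps="0 0 0 -0.12 0 0 0;0 0 0 -0.24 0 0 0;0 0 0 -0.343 0 0 0;0 0 0 -0.343 0 0 0;0 0 0 -0.343 0 0 0")

```text
t: 11.8
ee_pos: [0.4712, 0.4377, 0.1706]
ee_rot: [-0.37, 0.929, 0.002, 0.001]
force: [0.1, -0.2, 0.1]
gripper_width: 0.0
finger_force: 0.0
```

jog_arm(steps="0 0.0147 -0.0155 0 0 0 0;0 0.0293 -0.031 0 0 0 0;0 0.044 -0.0465 0 0 0 0;0 0.0586 -0.062 0 0 0 0;0 0.0733 -0.0775 0 0 0 0;0 0.088 -0.093 0 0 0 0;0 0.1026 -0.1084 0 0 0 0;0 0.1173 -0.1239 0 0 0 0")

```text
t: 12.6
ee_pos: [0.5065, 0.4005, 0.1688]
ee_rot: [-0.37, 0.929, 0.001, 0.001]
force: [-0.8, 0.4, 0.8]
gripper_width: 0.0005
finger_force: 0.5
```

jog_arm(steps="0 0.0147 -0.0155 0 0 0 0;0 0.0293 -0.031 0 0 0 0;0 0.044 -0.0465 0 0 0 0;0 0.0586 -0.062 0 0 0 0;0 0.0733 -0.0775 0 0 0 0;0 0.088 -0.093 0 0 0 0;0 0.1026 -0.1084 0 0 0 0;0 0.115 -0.1215 0 0 0 0")

```text
t: 13.4
ee_pos: [0.5409, 0.364, 0.1687]
ee_rot: [-0.37, 0.929, 0.001, 0.0]
force: [0.0, 0.6, -0.6]
gripper_width: 0.0001
finger_force: 0.4
```

jog_arm(steps="0 0.0035 -0.0037 0 0 0 0;0 0.007 -0.0074 0 0 0 0;0 0.007 -0.0074 0 0 0 0")

```text
t: 13.7
ee_pos: [0.5428, 0.3622, 0.1689]
ee_rot: [-0.37, 0.929, 0.001, 0.001]
force: [-0.2, 0.4, -0.0]
gripper_width: 0.0003
finger_force: 0.0
```

jog_arm(steps="0 0.0035 -0.0037 0 0 0 0;0 0.0058 -0.006 0 0 0 0;0 0.0058 -0.006 0 0 0 0")

```text
t: 14.0
ee_pos: [0.5444, 0.3605, 0.1688]
ee_rot: [-0.37, 0.929, 0.001, 0.001]
force: [0.1, 0.4, -1.4]
gripper_width: 0.0003
finger_force: 0.2
```

jog_arm(steps="0 0.0035 -0.0037 0 0 0 0;0 0.0035 -0.0037 0 0 0 0")

```text
t: 14.2
ee_pos: [0.5456, 0.3593, 0.1689]
ee_rot: [-0.37, 0.929, 0.001, 0.001]
force: [-1.4, 0.1, -0.1]
gripper_width: 0.0002
finger_force: 0.3
```

jog_arm(steps="0 0.0035 -0.0037 0 0 0 0;0 0.0035 -0.0037 0 0 0 0")

```text
t: 14.4
ee_pos: [0.5466, 0.3581, 0.1688]
ee_rot: [-0.37, 0.929, 0.001, 0.001]
force: [-1.0, -0.1, -0.1]
gripper_width: 0.0002
finger_force: 0.2
```

jog_arm(steps="0 0.0035 -0.0037 0 0 0 0;0 0.0035 -0.0037 0 0 0 0")

```text
t: 14.6
ee_pos: [0.5476, 0.3571, 0.1688]
ee_rot: [-0.37, 0.929, 0.001, 0.001]
force: [-0.5, 1.2, -0.5]
gripper_width: 0.0006
finger_force: 0.5
```

jog_arm(steps="0 0.0035 -0.0037 0 0 0 0;0 0.0035 -0.0037 0 0 0 0")

```text
t: 14.8
ee_pos: [0.5479, 0.3567, 0.1687]
ee_rot: [-0.371, 0.929, 0.002, 0.0]
force: [-3.8, 5.0, -0.8]
gripper_width: 0.0003
finger_force: 2.8
```

```bash
cat > k.py <<'E'
from h import *
hh=np.array([.4761,.3217]);bx=np.array([.7263,.6874]);by=np.array([-bx[1],bx[0]])
for n in('top','scene','wrist'):
    Q=cloud(cam(n)).reshape(-1,3); b=np.c_[(Q[:,:2]-hh)@bx,(Q[:,:2]-hh)@by]
    k=(b[:,0]>.055)&(b[:,0]<.1)&(abs(b[:,1])<.07)&(Q[:,2]>.165)&(Q[:,2]<.2); 
    if k.any(): print(n,k.sum(),b[k].min(0),b[k].max(0),np.median(b[k],0),Q[k][:,2].max())
s=monitor.get_state(); print(s['force'],(s['ee_pos'][:2]-hh)@by)
E
python3 k.py
```

```text
scene 141 [ 0.06632827 -0.03515412] [ 0.08733652 -0.00552356] [ 0.07590953 -0.00997914] 0.19994184488112854
wrist 2213 [ 0.06457073 -0.05234048] [ 0.08534649 -0.00858441] [ 0.06688776 -0.02525736] 0.19998419328091832
[-2.70832812  3.98731589 -0.73410411] -0.023928909179856777
```

jog_arm(steps="0 0.0023 -0.0024 0 0 0 0;0 0.0023 -0.0024 0 0 0 0")

```text
t: 15.15
ee_pos: [0.548, 0.3565, 0.1687]
ee_rot: [-0.371, 0.929, 0.003, -0.0]
force: [-5.6, 7.0, -0.6]
gripper_width: 0.0004
finger_force: 4.3
```

The force rises to 9 N without further motion, so the lever is at its stop. I'll back off, lift clear and check.

jog_arm(steps="0 -0.02 0.021 0 0 0 0;0 -0.046 0.048 0 0 0 0;0 -0.046 0.048 0 0 0 0;0 -0.046 0.048 0.12 0 0 0;0 -0.046 0.048 0.24 0 0 0;0 -0.046 0.048 0.36 0 0 0;0 -0.046 0.048 0.36 0 0 0")

```text
t: 15.85
ee_pos: [0.5366, 0.3701, 0.2825]
ee_rot: [-0.37, 0.929, 0.001, 0.006]
force: [0.9, 0.8, 0.0]
gripper_width: 0.0004
finger_force: 0.0
```

jog_arm(steps="0 -0.412 -0.35 0 0.056 -0.0545 -0.002;0 -0.412 -0.35 0 0.056 -0.0545 -0.002;0 -0.412 -0.35 0 0.056 -0.0545 -0.002;0 -0.412 -0.35 0 0.056 -0.0545 -0.002;0 -0.412 -0.35 0 0.056 -0.0545 -0.002;0 -0.412 -0.35 0 0.056 -0.0545 -0.002;0 -0.412 -0.35 0 0.056 -0.0545 -0.002;0 -0.412 -0.35 0 0.056 -0.0545 -0.002")

```text
t: 16.65
ee_pos: [0.4131, 0.2653, 0.277]
ee_rot: [-0.354, 0.903, 0.1, 0.223]
force: [-0.5, 0.1, 0.1]
gripper_width: 0.0002
finger_force: 0.0
```

```bash
python3 k.py; python3 - <<'E'
from h import *
c=cam('wrist'); a=cv2.rotate(c['pixels'],cv2.ROTATE_180)[90:360,180:470]
save('w4',cv2.resize(a,None,fx=2.1,fy=2.1,interpolation=cv2.INTER_CUBIC))
E
```

```text
top 46 [ 0.06759075 -0.05360689] [ 0.08177629 -0.03869175] [ 0.074049   -0.04592983] 0.1872104840965878
scene 56 [ 0.07075039 -0.04723207] [ 0.08506223 -0.03445283] [ 0.0768359  -0.04087608] 0.1851639636522181
wrist 30 [ 0.06777194 -0.04839659] [ 0.07653134 -0.0367428 ] [ 0.07346782 -0.0404375 ] 0.17376252957407415
[-0.72962733  0.31816252 -0.39332862] 0.0026488533237671794
```

View pics/w4.png

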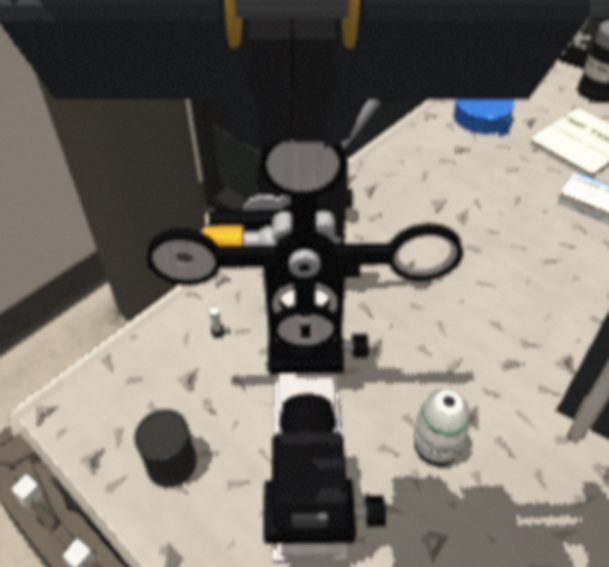

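The slit is below the hub at (305,330), the lever leans right at (360,120) with the knob at y ≈ −44 mm, the loose parts still stand, and the arm is clear.

```bash
python3 -c "
from workcell import job; print(job.close_job())"
```

```text
the job is handed in; nothing more can be done
None
```

The slit cell is in the beam straight below the hub, and the shutter lever was then pushed to its open stop. No loose part was moved and the arm finished clear of everything; the job is handed in at about 17 s, but no verdict came back.

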